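# Trip-test the bench power box and switch on an outlet

## Robot

A 7-joint arm with a two-finger parallel gripper is mounted at the origin on a cart in front of the work surface, level with it; the furniture and walls round the work are solid. World frame = base frame: x ahead of the robot, y to its left, z up, the work surface at z = 0. Lengths are in m, angles in rad, forces in N, time in s.
With the tool pointing down it reaches from about 0.35 to 0.9 m from the base axis. Payload 8.1 kg.
Tool frame: the origin (TCP) lies at the very end of the fingers, on their centre line; the grasp point (between the pads) lies 19 mm behind it; z points along the fingers, y is the direction in which the jaws open and shut (so a half turn about z gives the same grasp; the last joint's range is limited). The gripper opens to 92 mm and grips with 3 to 60 N. Pads are 19 mm wide; open, the fingers measure 130 mm over their backs; the gripper's body (75 mm by 190 mm) begins 47 mm behind the grasp point.
Start: joints at [1.196, 0.434, 0.025, 1.573, -0.012, 1.134, -0.075], TCP at [0.168, -0.602, 0.227] pointing down, gripper open.
Joint ranges: [-2.62, 2.62], [-0.44, 2.09], [-1.27, 1.32], [0.08, 2.57], [-1.32, 4.46], [0.12, 2], [-2.74, 2.74]. Speed limits (rad/s): [2.22, 2.22, 3.01, 3.01, 3.14, 3.14, 3.14].

## Interface

Orientations are given as a rotation vector (axis times angle).
In Python, from cell import observe, get_image, sign_off gives the robot as it stands.
- The arm moves only by the tool arm_command, never from a script. Its argument "deltas" is a list of rows, each an object with "xyz": the shift along the tool's x, y, z in cm, a list of three; "turn": the turn about the tool's z in degrees; "jaw": the closure in counts, from 0 (fully open) to 255 (shut). A call has 1 to 5 rows; each row is the pose to reach, as a shift and turn from the pose measured when the call began, along the tool's axes at that moment; what a row does not reach only later rows make up. A row lasts 1/12 s, in which the tool goes at most 41.7 mm and 7.16 degrees, less where a joint would pass 70% of its speed; a pose out of reach is approached as far as the arm can. A call with a gripper value outside its range is refused whole. The fingers move at their own pace and stop on an object; "force" is the grip in N (left out, the last holds). Time passes only in rows, so rows that repeat a pose let the fingers close. It gives the time, the measured TCP pose, the force and the opening at its end, in the units of the state.
- observe(): the state, without advancing time (a new reading comes with each control period).
- get_image(name): name is "side" or "top" or "wrist"; returns a dict with "frame" (480x640x3 uint8, red, green, blue), "depth" (480x640 float32, m along the optical axis (not along the pixel's ray), 0 where there is no reading), "camera_matrix" (3x3 intrinsics, pixels), "cam_to_world" (4x4, takes a point from camera to world coordinates). Camera axes: x right, y up, looking along -z (the intrinsics and any distortion apply to the point x, -y, -z); pixel columns grow to the right and rows downward; lengths in m; the calibration is good to about 2 mm. A picture is of the moment at which its call begins.
- sign_off(): hands the job in, once; it reports no verdict.
The state is a dict: "clock": time; "joints": joint angles; "dq": joint speeds; "joint_efforts": joint torques, N m; "position": TCP position; "ee_rot": TCP orientation; "force": force on the tool from outside, world axes, zero at the start; "ft_torque": the same for the moment, N m; "width": opening from 0.0 (shut) to 1.0 (fully open).
Only numpy, scipy, OpenCV 4.12 (cv2) and the standard library are available. Lean on these libraries where they do the work, as an engineer would, in place of code of your own. Each camera call takes 0.05 s, during which the arm holds its last target.

## Task

Do the trip test on the power box before the first tool is plugged in: with the closed fingertips press the square test button on the breaker until the breaker's lever trips and drops over to the near side, then push the lever back over to the far side until it latches ON. After that switch on the outlet next to the breaker by pressing the raised far end of its rocker, and leave the other outlet's rocker off. Nothing is to be grasped or lifted, and the things lying round the box stay where they are.

Things in the scene. Friction and masses are not known exactly. Their poses are not given: they have to be found in the camera images.
- power_box: Fixed outlet box, 200 (x) x 310 (y) x 66 mm, screwed to the bench. Origin: centre of underside; x to its far side, y left, z up. On the lid: at left a white breaker face (y +46 to +143 mm, 70 mm above the bench) with lever and test button; then outlets 'inner' (y -5) and 'outer' (y -95), each a black rocker (x -45, turns about y) in front of a round socket with closed cover (x +47, 80 mm high).
- test_top (a point): Centre of the top of the test button, a square grey cap 15 x 15 mm on the breaker face at box x 0, y +66 mm; up, its top is 79.5 mm above the bench (9.5 mm proud of the face). Moves with the button.
- test_button (a joint): Test button: 0 = up, 0.007 m = fully down (still 2.5 mm proud of the face). Goes straight down, springs back by itself. Frees the breaker lever at about 5 mm; needs about 3.5 N there, 5 N fully down.
- lever_tip (a point): Middle of the top edge of the breaker lever, a black bar 34 mm wide (along box y), 8 mm thick, turning about an axis along box y at x 0, y +113 mm, 66 mm above the bench, 35.7 mm from this point. ON: leans 32 deg to the far side (tip x +19 mm, 96 mm high); tripped: 32 deg to the near side (tip x -19 mm, 96 mm high). A drum round the axis rises to 75 mm.
- breaker_lever (a joint): Lever: 0 = ON, latched; 1.12 rad = tripped, near side. A spring (0.03 to 0.08 N m) drives it to tripped. A latch holds it at ON against a firm push and catches it again when it is pushed back to 0 or a little past (stop at -0.07); that takes 3 to 8 N. Only the test button frees it.
- rocker_inner_far (a point): Point on top of the raised far half of the inner outlet's rocker, 16 mm from its middle. The rocker is a black plate 44 (x) x 28 (y) mm, slightly hollow. Off: this point is about 76 mm above the bench, the far edge 78 mm; on: 70 mm both. The frame round it is 68 mm high.
- rocker_inner (a joint): Inner rocker (next to the breaker): 0 = off (far end up), 0.40 rad = on (far end down). Over-centre spring: let go, it snaps to the nearer end. Takes about 5 N on the far half.
- rocker_outer_far (a point): The same point on the outer outlet's rocker (the one away from the breaker), which stays off.
- rocker_outer (a joint): Outer rocker, as the inner: 0 = off, 0.40 rad = on.
- screwdriver: Loose screwdriver with yellow handle, 177 x 31 mm, lying right of the box. Bystander.
- grease_tin: Loose round tin, 62 mm wide, 42 mm high, standing left of the box. Bystander.
- marker: Loose marker pen, 129 x 17 mm, lying behind the box (far side). Bystander.

How it is judged:
On the way, in this order (a step that is already met when the one before it is completed fails the run):
1. the test button is pressed (value of joint test_button above 0.0035 m).
2. the breaker's lever has tripped to the near side (value of joint breaker_lever above 0.95 rad), for 0.1 s.
3. the lever is back at ON (value of joint breaker_lever below 0.1 rad), for 0.2 s.
4. the inner rocker is on (value of joint rocker_inner above 0.35 rad), for 0.1 s.
At the end, for the whole second after the job is handed in: The breaker's lever stays latched at ON (within 0.1 rad), the test button is up again (within 1.5 mm), the inner rocker is on (over 0.35 rad) and the outer rocker is off (under 0.05 rad); the screwdriver, tin and marker were neither lifted nor moved by more than 30 mm (value of joint breaker_lever below 0.1 rad and value of joint test_button below 0.0015 m and value of joint rocker_inner above 0.35 rad and value of joint rocker_outer below 0.05 rad); the robot touches nothing.
It fails at once if the outer outlet was switched on (value of joint rocker_outer above 0.2 rad).
It fails at once if a thing lying round the box was lifted or moved by more than 30 mm (distance of any of screwdriver, grease_tin, marker from where it was at the start of the episode above 0.03 m).
It also fails if it takes over 38 s, if anything falls off the work surface, if the arm or the gripper's body presses on something with over 40 N, if the wrist force passes 120 N, or if a joint passes its speed limit or range.

## Working session

There is one attempt and no reset: what is moved stays moved. The work goes in short steps, Python scripts to look and compute and a tool call to move; the robot and the scene stay as the last step left them, time stands still between calls to the robot, and variables do not carry over. Pictures are saved under pics/ and viewed, and the job is handed in when it is done.

Besides the shell and the picture viewer there is one more tool, called in YAML: its name, and indented under it one key for each argument. arm_command: Moves the arm, as the interface text tells. Its arguments: {"type":"object","properties":{"deltas":{"type":"array","items":{"type":"object","properties":{"xyz":{"type":"array","items":{"type":"number"}},"turn":{"type":"number"},"jaw":{"type":"number"}}}},"force":{"type":"number"}},"required":["deltas"]}

```bash
mkdir -p pics; python3 - <<'E'
from cell import observe,get_image
import cv2,numpy as np
s=observe();print({k:np.round(v,3).tolist() for k,v in s.items()})
for n in("top","side"):
    d=get_image(n);cv2.imwrite(f"pics/{n}0.png",d["frame"][:,:,::-1]);np.savez(f"{n}0.npz",**d)
    print(n,d["camera_matrix"].round(1).tolist(),d["cam_to_world"].round(3).tolist())
E
```

```text
{'clock': 0.0, 'joints': [1.196, 0.435, 0.025, 1.574, -0.012, 1.134, -0.075], 'dq': [-0.001, 0.001, -0.0, 0.0, 0.003, 0.001, -0.003], 'joint_efforts': [-0.0, -66.784, 0.985, -31.446, -0.061, 0.043, 0.0], 'position': [0.168, -0.602, 0.226], 'ee_rot': [-3.111, -0.425, 0.001], 'force': [-0.329, -0.073, 0.079], 'ft_torque': [0.004, -0.014, 0.03], 'width': 0.997}
top [[443.7, 0.0, 318.8], [0.0, 443.7, 242.7], [0.0, 0.0, 1.0]] [[-0.015, 0.991, -0.136, 0.416], [-1.0, -0.016, 0.0, 0.041], [-0.002, 0.136, 0.991, 0.939], [0.0, 0.0, 0.0, 1.0]]
side [[532.4, 0.0, 320.5], [0.0, 532.4, 244.7], [0.0, 0.0, 1.0]] [[-0.995, 0.046, -0.088, 0.435], [-0.099, -0.511, 0.854, 1.071], [-0.006, 0.858, 0.513, 0.697], [0.0, 0.0, 0.0, 1.0]]
```

View pics/top0.png

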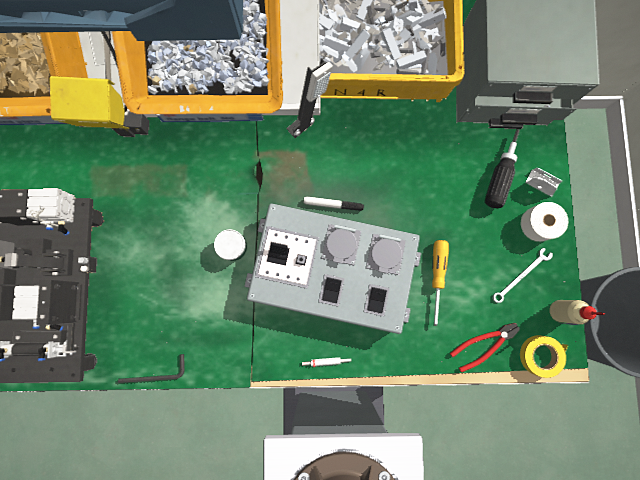

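View pics/side0.png

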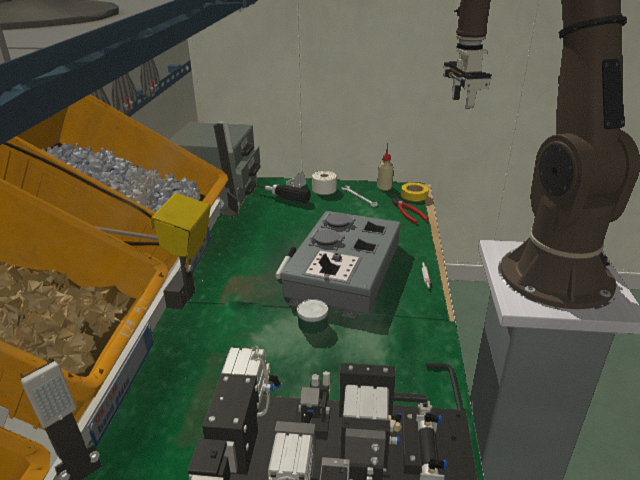

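The top view shows the box at about (335,268), turned slightly clockwise, with the breaker at (288,257), rockers at (330,290) and (376,299), tin at (229,244), screwdriver at (440,280) and marker at (333,204). Next I'll measure these.

```bash
cat > h.py <<'E'
import numpy as np,cv2
def ray(d,u,v,z):
    K=d["camera_matrix"];T=d["cam_to_world"]
    r=T[:3,:3]@np.array([(u-K[0,2])/K[0,0],-(v-K[1,2])/K[1,1],-1.]);o=T[:3,3]
    return o+r*(z-o[2])/r[2]
def proj(d,p):
    K=d["camera_matrix"];T=d["cam_to_world"]
    c=T[:3,:3].T@(np.asarray(p)-T[:3,3]);return K[0,2]+K[0,0]*c[0]/-c[2],K[1,2]-K[1,1]*c[1]/-c[2]
E
python3 - <<'E'
from h import *
d=np.load("top0.npz");f=d["frame"]
cv2.imwrite("pics/topz.png",cv2.resize(f[195:340,240:440,::-1],None,fx=4,fy=4,interpolation=cv2.INTER_CUBIC))
e=np.load("side0.npz")["frame"]
cv2.imwrite("pics/sidez.png",cv2.resize(e[200:320,270:410,::-1],None,fx=5,fy=5,interpolation=cv2.INTER_CUBIC))
hsv=cv2.cvtColor(f,cv2.COLOR_RGB2HSV)
def blobs(m,a,b,z):
    n,l,s,c=cv2.connectedComponentsWithStats(m.astype(np.uint8))
    for i in range(1,n):
        if a<s[i,4]<b and 240<c[i,0]<440 and 190<c[i,1]<340: 
            cnt=cv2.findContours((l==i).astype(np.uint8),0,2)[0][0];R=cv2.minAreaRect(cnt)
            print(s[i],c[i].round(1),ray(d,*R[0],z).round(4),R, [ray(d,*q,z)[:2].round(3).tolist() for q in cv2.boxPoints(R)])
print("white");blobs((hsv[...,1]<40)&(hsv[...,2]>215),300,6000,.07)
print("black");blobs(hsv[...,2]<60,80,900,.07)
E
```

```text
white
[ 258  229   58   56 1660] [288.9 257. ] [0.5086 0.1041 0.07  ] ((286.9422302246094, 256.4656982421875), (49.53859329223633, 46.819496154785156), 12.26477336883545) [[0.475, 0.161], [0.565, 0.142], [0.543, 0.046], [0.453, 0.067]]
black
[341 203  22   8 101] [351.  206.8] [ 0.607  -0.0261  0.07  ] ((351.7461853027344, 206.53079223632812), (20.961870193481445, 6.077702045440674), 7.125016689300537) [[0.604, -0.004], [0.616, -0.006], [0.61, -0.048], [0.598, -0.046]]
[267 243  22  22 357] [277.7 253.5] [0.515  0.1221 0.07  ] ((277.789306640625, 253.41290283203125), (18.81324577331543, 19.33791732788086), 12.994616508483887) [[0.501, 0.144], [0.538, 0.136], [0.529, 0.1], [0.492, 0.108]]
[322 278  19  25 332] [331.2 289.9] [0.4416 0.0184 0.07  ] ((331.1097412109375, 289.98779296875), (14.876566886901855, 22.698986053466797), 12.094757080078125) [[0.423, 0.037], [0.466, 0.027], [0.46, -0.001], [0.417, 0.009]]
[368 288  19  25 339] [376.4 299.8] [ 0.4211 -0.0693  0.07  ] ((376.4230651855469, 299.8846130371094), (15.297059059143066, 22.749473571777344), 11.309932708740234) [[0.403, -0.05], [0.446, -0.06], [0.439, -0.089], [0.397, -0.079]]
```

View pics/topz.png

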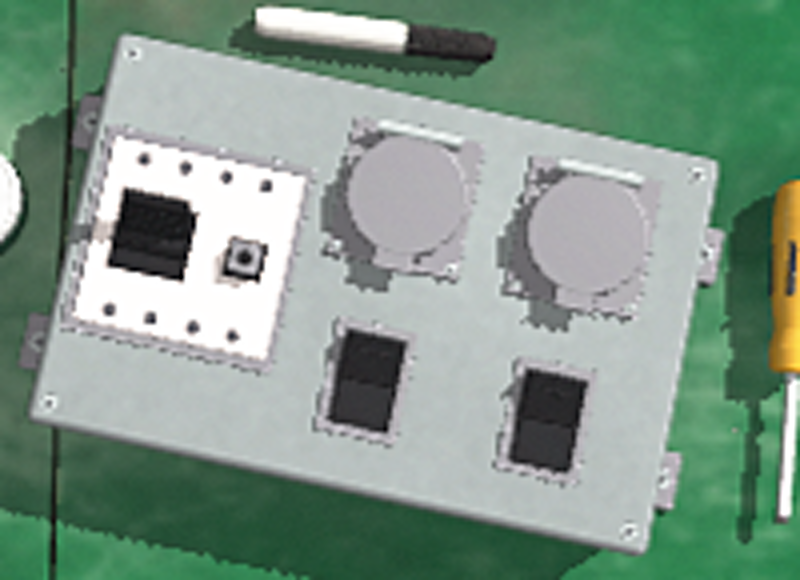

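View pics/sidez.png

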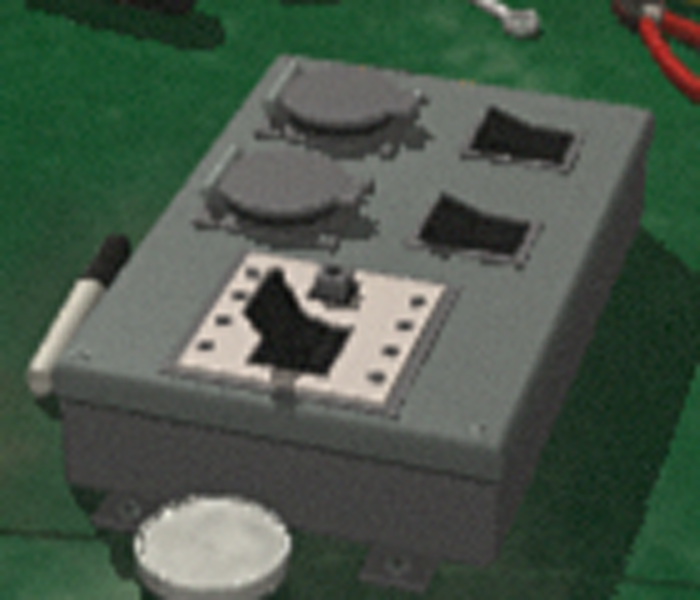

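```bash
cat >> h.py <<'E'
def fit(W,B):
    W=np.array(W);B=np.array(B);wc=W.mean(0);bc=B.mean(0)
    H=(B-bc).T@(W-wc);a=np.arctan2(H[0,1]-H[1,0],H[0,0]+H[1,1])
    R=np.array([[np.cos(a),-np.sin(a)],[np.sin(a),np.cos(a)]]);t=wc-R@bc
    return a,R,t,(W-(B@R.T+t))
E
python3 - <<'E'
from h import *
d=np.load("top0.npz");q=lambda x,y:((x+.5)/4-.5+240,(y+.5)/4-.5+195)
P=[(q(120,38),.066,(.1,.155)),(q(717,158),.066,(.1,-.155)),(q(640,550),.066,(-.1,-.155)),(q(32,418),.066,(-.1,.155)),
((331.1,290),.071,(-.045,-.005)),((376.4,299.9),.071,(-.045,-.095)),(q(244,258),.0795,(0,.066)),(q(190,248),.07,(0,.0945))]
W=[ray(d,*p,z)[:2] for p,z,b in P]
a,R,t,r=fit(W,[b for *_,b in P]);print(np.degrees(a),t,(r*1000).round(1).tolist())
e=np.load("side0.npz")
q=lambda x,y:((x+.5)/5-.5+270,(y+.5)/5-.5+200)
ps=q(333,272)
print("button side ray at .0795",ray(e,*ps,.0795), "top",W[6])
for n,b,z in [("test",(0,.066),.0795),("levtipON",(.019,.113),.096),("levtrip",(-.019,.113),.096),("rin",(-.045+.016,-.005),.076),("rout",(-.029,-.095),.076)]:
    w=R@b+t;print(n,w.round(4),np.round(proj(d,[*w,z]),1),np.round(proj(e,[*w,z]),1))
def hit(sd):
    Tc=sd["depth"];return Tc
for im,n,pts in((d,"top",[(300,259)]),(e,"side",[ps])):
    for p in pts:
        u,v=map(round,p);print(n,im["depth"][v-1:v+2,u-1:u+2].round(4).tolist())
E
```

```text
-12.944563144785114 [0.48717552 0.01245607] [[-4.0, -2.6], [-0.3, 2.4], [3.7, 3.6], [2.1, -4.3], [-0.6, 0.7], [-0.9, 0.9], [0.0, -0.0], [-0.0, -0.9]]
button side ray at .0795 [0.5027859  0.07961009 0.0795    ] top [0.50199322 0.0767678 ]
test [0.502  0.0768] [300.6 259.1] [336.7 253.3]
levtipON [0.531  0.1183] [278.4 243.5] [321.7 256.4]
levtrip [0.494  0.1268] [274.  262.9] [338.8 259.3]
rin [0.4578 0.0141] [333.2 281.5] [357.8 241.2]
rout [ 0.4376 -0.0736] [378.8 291.2] [367.6 223.4]
top [[0.8629999756813049, 0.8668000102043152, 0.8633999824523926], [0.8633000254631042, 0.8644999861717224, 0.8648999929428101], [0.8626999855041504, 0.8618999719619751, 0.8618999719619751]]
side [[1.172700047492981, 1.1735999584197998, 1.1713999509811401], [1.1676000356674194, 1.1689000129699707, 1.1699999570846558], [1.1692999601364136, 1.1669000387191772, 1.1682000160217285]]
```

```bash
cat > go.py <<'E'
import sys
from h import *
from cell import observe
from scipy.spatial.transform import Rotation as Ro
a=np.radians(-12.94);t=np.array([.4873,.0128])
R=np.array([[np.cos(a),-np.sin(a)],[np.sin(a),np.cos(a)]])
def rep(targets):
    s=observe();M=Ro.from_rotvec(s["ee_rot"]).as_matrix();p=np.array(s["position"])
    ya=np.degrees(np.arctan2(M[1,1],M[0,1]))
    b=R.T@(p[:2]-t)
    print("t",round(s["clock"],2),"p",p.round(4),"box mm",(b*1000).round(1),"z",(p[2]*1000).round(1),"F",np.round(s["force"],1),"w",round(s["width"],3),"turn to jaw||box y(deg):",round(ya-(-102.94),1),"ztool",M[:,2].round(3))
    for bx,by,z in targets:
        w=np.array([*(R@[bx/1000,by/1000]+t),z/1000]);print((bx,by,z),"shift cm",(M.T@(w-p)*100).round(2))
if __name__=="__main__":
    A=list(map(float,sys.argv[1:]));rep([A[i:i+3] for i in range(0,len(A),3)])
E
python3 go.py 0 66 250 0 66 110
```

```text
t 0.1 p [ 0.1676 -0.6016  0.2261] box mm [-174.  -670.4] z 226.1 F [ 0.5  0.1 -0.8] w 0.999 turn to jaw||box y(deg): 28.5 ztool [-0.     0.001 -1.   ]
(0.0, 66.0, 250.0) shift cm [ 50.44 -56.41  -2.32]
(0.0, 66.0, 110.0) shift cm [ 50.44 -56.39  11.68]
```

arm_command:
  deltas:
    - {"xyz":[0,0,-2],"turn":6,"jaw":255}
    - {"xyz":[2,-1,-4],"turn":12,"jaw":255}
    - {"xyz":[5,-3,-5],"turn":18,"jaw":255}
    - {"xyz":[8,-6,-5],"turn":24,"jaw":255}
    - {"xyz":[10,-10,-5],"turn":28.4,"jaw":255}
  force: 40

```text
clock: 0.52
position: [0.2393, -0.4813, 0.2761]
ee_rot: [-3.12, 0.357, -0.002]
force: [0.9, 0.8, -0.3]
width: 0.689
```

```bash
python3 go.py 0 66 250 0 66 110
```

```text
t 0.52 p [ 0.2393 -0.4813  0.2761] box mm [-131.  -537.1] z 276.1 F [ 0.9  0.8 -0.3] w 0.689 turn to jaw||box y(deg): -0.1 ztool [ 0.001  0.001 -1.   ]
(0.0, 66.0, 250.0) shift cm [ 12.98 -60.33   2.68]
(0.0, 66.0, 110.0) shift cm [ 12.97 -60.31  16.68]
```

arm_command:
  deltas:
    - {"xyz":[2.5,-3,0],"turn":0,"jaw":255}
    - {"xyz":[5,-6,0],"turn":0,"jaw":255}
    - {"xyz":[7.5,-9,0],"turn":0,"jaw":255}
    - {"xyz":[10,-12,0],"turn":0,"jaw":255}
    - {"xyz":[13,-15,0],"turn":0,"jaw":255}

```text
clock: 0.93
position: [0.3997, -0.3634, 0.2764]
ee_rot: [-3.12, 0.358, -0.001]
force: [0.7, -1.2, 0.7]
width: 0.321
```

arm_command:
  deltas:
    - {"xyz":[0,-4,0],"turn":0,"jaw":255}
    - {"xyz":[0,-8,0],"turn":0,"jaw":255}
    - {"xyz":[0,-12,0],"turn":0,"jaw":255}
    - {"xyz":[0,-16,0],"turn":0,"jaw":255}
    - {"xyz":[0,-20,0],"turn":0,"jaw":255}

```text
clock: 1.35
position: [0.4448, -0.1666, 0.2764]
ee_rot: [-3.12, 0.358, -0.0]
force: [1.6, -0.5, 0.0]
width: 0.011
```

```bash
python3 go.py 0 66 250 0 66 110
```

```text
t 1.35 p [ 0.4448 -0.1666  0.2764] box mm [  -1.3 -184.4] z 276.4 F [ 1.6 -0.5  0. ] w 0.011 turn to jaw||box y(deg): -0.1 ztool [ 0.     0.001 -1.   ]
(0.0, 66.0, 250.0) shift cm [  0.06 -25.04   2.66]
(0.0, 66.0, 110.0) shift cm [  0.06 -25.03  16.66]
```

arm_command:
  deltas:
    - {"xyz":[0,-4,0],"turn":0,"jaw":255}
    - {"xyz":[0,-8,0],"turn":0,"jaw":255}
    - {"xyz":[0,-12,2],"turn":0,"jaw":255}
    - {"xyz":[0,-16,4],"turn":0,"jaw":255}
    - {"xyz":[0,-20,7],"turn":0,"jaw":255}

```text
clock: 1.77
position: [0.4882, 0.0194, 0.2152]
ee_rot: [-3.12, 0.357, -0.004]
force: [1.2, 0.0, -0.3]
width: 0.003
```

```bash
python3 go.py 0 66 110
```

```text
t 1.77 p [0.4882 0.0194 0.2152] box mm [-0.6  6.6] z 215.2 F [ 1.2  0.  -0.3] w 0.003 turn to jaw||box y(deg): -0.1 ztool [ 0.003  0.001 -1.   ]
(0.0, 66.0, 110.0) shift cm [ 0.03 -5.92 10.54]
```

arm_command:
  deltas:
    - {"xyz":[0,-2.5,2],"turn":0,"jaw":255}
    - {"xyz":[0,-5,4],"turn":0,"jaw":255}
    - {"xyz":[0,-5.9,7],"turn":0,"jaw":255}
    - {"xyz":[0,-5.9,10.5],"turn":0,"jaw":255}
    - {"xyz":[0,-5.9,10.5],"turn":0,"jaw":255}

```text
clock: 2.18
position: [0.4978, 0.0769, 0.105]
ee_rot: [3.121, -0.354, -0.01]
force: [-1.0, -0.5, 0.2]
width: 0.005
```

```bash
python3 go.py 0 66 80 0 66 73; python3 - <<'E'
from h import *
from cell import get_image
for n,(r0,r1,c0,c1) in(("side",(170,320,260,440)),("wrist",(0,480,0,640))):
    f=get_image(n)["frame"][r0:r1,c0:c1,::-1]
    cv2.imwrite(f"pics/{n}1.png",cv2.resize(f,None,fx=4,fy=4,interpolation=2) if n=="side" else f)
E
```

```text
t 2.18 p [0.4978 0.0769 0.105 ] box mm [-4.1 64.8] z 105.0 F [-1.  -0.5  0.2] w 0.005 turn to jaw||box y(deg): 0.0 ztool [-0.006 -0.    -1.   ]
(0.0, 66.0, 80.0) shift cm [ 0.43 -0.12  2.49]
(0.0, 66.0, 73.0) shift cm [ 0.43 -0.12  3.19]
```

View pics/side1.png

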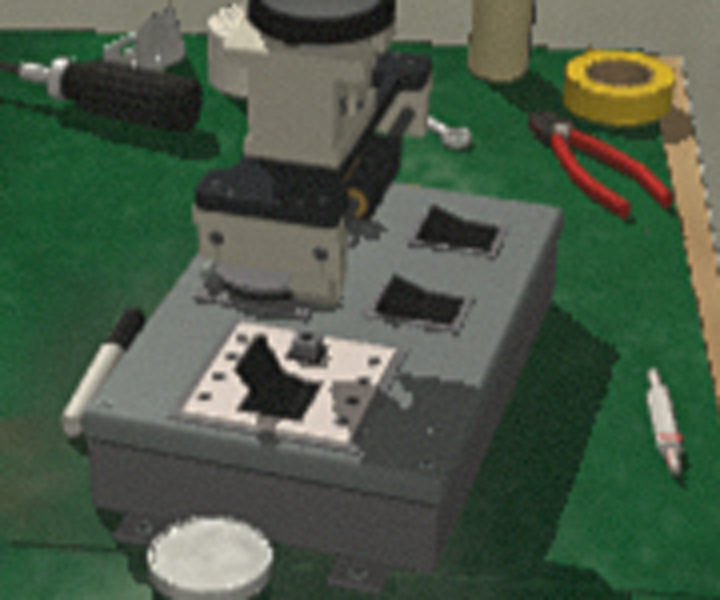

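View pics/wrist1.png

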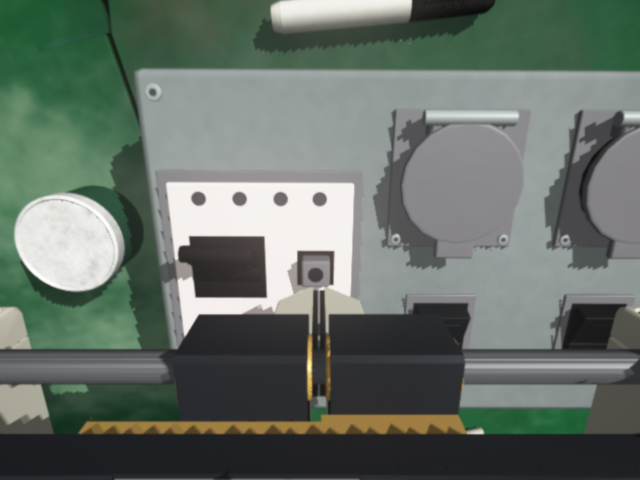

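The wrist picture shows the button (316,268) just ahead of the finger seam (318,290). The side view has the tip right above the button (335,245 against 337,257). Both agree with the computed 4 mm correction.

arm_command:
  deltas:
    - {"xyz":[0.4,-0.1,0.8],"turn":0,"jaw":255}
    - {"xyz":[0.4,-0.1,1.6],"turn":0,"jaw":255}
    - {"xyz":[0.4,-0.1,2.2],"turn":0,"jaw":255}
    - {"xyz":[0.4,-0.1,2.2],"turn":0,"jaw":255}

```text
clock: 2.62
position: [0.5047, 0.0761, 0.0874]
ee_rot: [-3.121, 0.358, 0.002]
force: [0.3, -0.2, 0.2]
width: 0.007
```

```bash
python3 go.py 0 66 80 0 66 73; python3 - <<'E'
from h import *
from cell import get_image
f=get_image("wrist")["frame"][:,:,::-1]
cv2.imwrite(f"pics/wrist2.png",f)
E
```

```text
t 2.62 p [0.5047 0.0761 0.0874] box mm [ 2.7 65.6] z 87.4 F [ 0.3 -0.2  0.2] w 0.007 turn to jaw||box y(deg): -0.2 ztool [-0.001  0.    -1.   ]
(0.0, 66.0, 80.0) shift cm [-0.27 -0.04  0.74]
(0.0, 66.0, 73.0) shift cm [-0.27 -0.04  1.44]
```

View pics/wrist2.png

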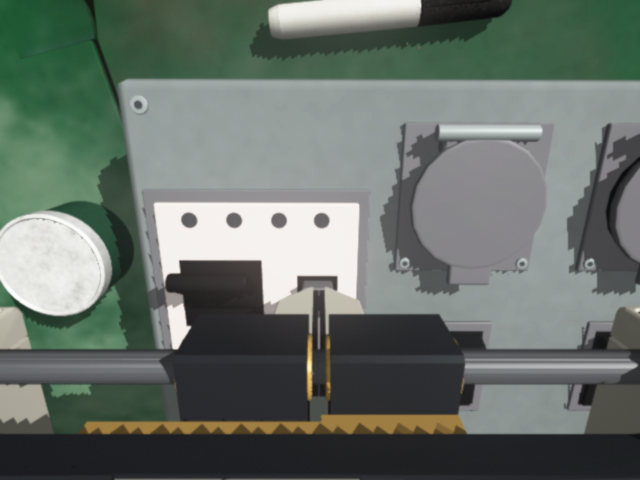

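The fingertips now cover the button, whose far edge shows at (318,280). Now I press.

arm_command:
  deltas:
    - {"xyz":[-0.2,0,0.4],"turn":0,"jaw":255}
    - {"xyz":[-0.2,0,0.8],"turn":0,"jaw":255}
    - {"xyz":[-0.2,0,1.2],"turn":0,"jaw":255}
    - {"xyz":[-0.2,0,1.4],"turn":0,"jaw":255}
    - {"xyz":[-0.2,0,1.4],"turn":0,"jaw":255}

```text
clock: 3.08
position: [0.5027, 0.0768, 0.0736]
ee_rot: [-3.121, 0.358, 0.002]
force: [-1.2, 0.0, 4.2]
width: 0.003
```

```bash
python3 go.py 0 66 73;  python3 - <<'E'
from h import *
from cell import get_image
f=get_image("wrist")["frame"][:,:,::-1]
cv2.imwrite(f"pics/wrist3.png",f)
E
```

```text
t 3.08 p [0.5027 0.0768 0.0736] box mm [ 0.7 65.8] z 73.6 F [-1.2  0.   4.2] w 0.003 turn to jaw||box y(deg): -0.1 ztool [-0.001  0.    -1.   ]
(0.0, 66.0, 73.0) shift cm [-0.07 -0.02  0.06]
```

View pics/wrist3.png

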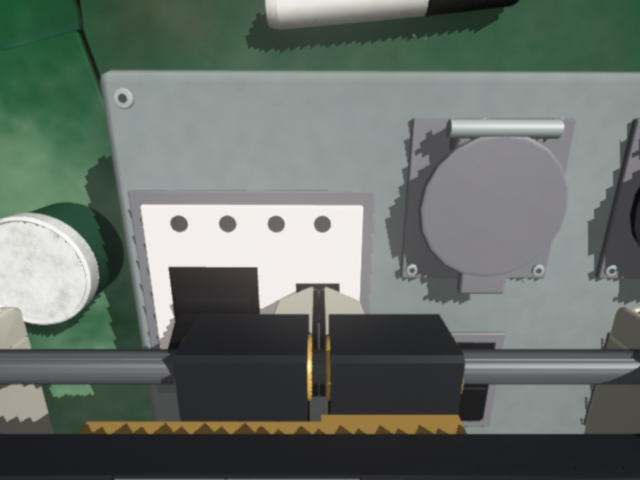

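The pale lever bar at (205,283) is gone from the drum, so the lever has likely tripped at 4.2 N. I'll raise the tool and check in the side view.

arm_command:
  deltas:
    - {"xyz":[0,0,-1],"turn":0,"jaw":255}
    - {"xyz":[0,0,-3],"turn":0,"jaw":255}
    - {"xyz":[-1.5,0,-5],"turn":0,"jaw":255}
    - {"xyz":[-4,0,-5],"turn":0,"jaw":255}
    - {"xyz":[-4.5,0,-5],"turn":0,"jaw":255}

```text
clock: 3.55
position: [0.4564, 0.0878, 0.1252]
ee_rot: [-3.121, 0.355, 0.002]
force: [-0.7, 1.4, -0.7]
width: 0.007
```

```bash
python3 go.py -45 113 120 -45 113 88;  python3 - <<'E'
from h import *
from cell import get_image
f=get_image("side")["frame"][170:320,260:440,::-1]
cv2.imwrite(f"pics/side4.png",cv2.resize(f,None,fx=4,fy=4,interpolation=2))
E
```

```text
t 3.55 p [0.4564 0.0878 0.1252] box mm [-46.9  66.2] z 125.2 F [-0.7  1.4 -0.7] w 0.007 turn to jaw||box y(deg): -0.1 ztool [-0.001  0.    -1.   ]
(-45.0, 113.0, 120.0) shift cm [ 0.18 -4.68  0.52]
(-45.0, 113.0, 88.0) shift cm [ 0.19 -4.68  3.72]
```

View pics/side4.png

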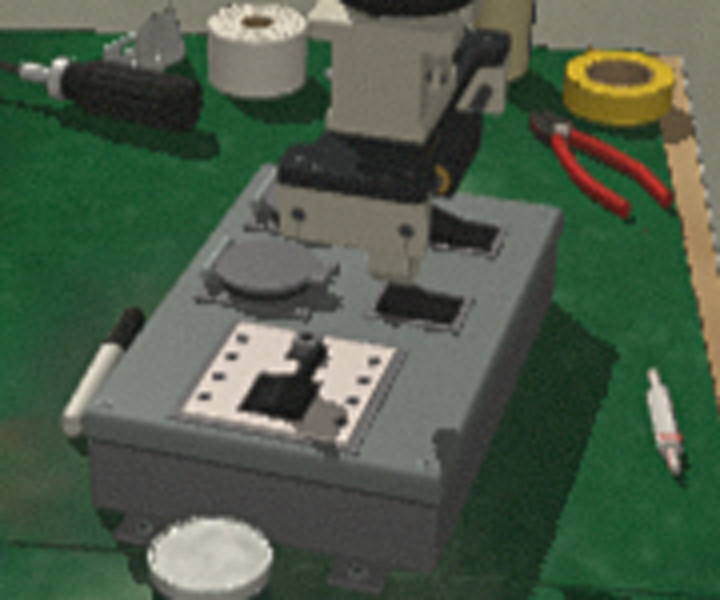

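The lever now leans to the near side at (310,365) in the zoomed side view, and the button is up. Next I go down on the near side of the lever.

arm_command:
  deltas:
    - {"xyz":[0.1,-2.5,0],"turn":0,"jaw":255}
    - {"xyz":[0.1,-4.7,0.5],"turn":0,"jaw":255}
    - {"xyz":[0.1,-4.7,2],"turn":0,"jaw":255}
    - {"xyz":[0.1,-4.7,3.6],"turn":0,"jaw":255}
    - {"xyz":[0.1,-4.7,3.6],"turn":0,"jaw":255}

```text
clock: 4.02
position: [0.4671, 0.1327, 0.0866]
ee_rot: [3.12, -0.354, -0.008]
force: [-1.0, 0.2, -0.5]
width: 0.002
```

```bash
python3 go.py -45 113 88 -1 113 88
```

```text
t 4.02 p [0.4671 0.1327 0.0866] box mm [-46.5 112.3] z 86.6 F [-1.   0.2 -0.5] w 0.002 turn to jaw||box y(deg): 0.0 ztool [-0.005 -0.001 -1.   ]
(-45.0, 113.0, 88.0) shift cm [ 0.15 -0.07 -0.14]
(-1.0, 113.0, 88.0) shift cm [ 4.55 -0.07 -0.16]
```

arm_command:
  deltas:
    - {"xyz":[1,0,-0.1],"turn":0,"jaw":255}
    - {"xyz":[2,0,-0.1],"turn":0,"jaw":255}
    - {"xyz":[3,0,-0.1],"turn":0,"jaw":255}
    - {"xyz":[4,0,-0.1],"turn":0,"jaw":255}
    - {"xyz":[4.3,0,-0.1],"turn":0,"jaw":255}

```text
clock: 4.43
position: [0.5106, 0.1224, 0.0877]
ee_rot: [3.12, -0.356, -0.008]
force: [-5.0, 2.1, -0.0]
width: 0.007
```

```bash
python3 go.py -1 113 88
```

```text
t 4.43 p [0.5106 0.1224 0.0877] box mm [ -1.9 112. ] z 87.7 F [-5.   2.1 -0. ] w 0.007 turn to jaw||box y(deg): -0.1 ztool [-0.005 -0.001 -1.   ]
(-1.0, 113.0, 88.0) shift cm [ 0.09 -0.1  -0.03]
```

arm_command:
  deltas:
    - {"xyz":[0.2,0,0],"turn":0,"jaw":255}
    - {"xyz":[0.4,0,0],"turn":0,"jaw":255}
    - {"xyz":[0.5,0,0],"turn":0,"jaw":255}
    - {"xyz":[0.5,0,0],"turn":0,"jaw":255}

```text
clock: 4.77
position: [0.5154, 0.1211, 0.0876]
ee_rot: [3.12, -0.356, -0.008]
force: [-4.3, 0.4, 0.6]
width: 0.005
```

```bash
python3 go.py -1 113 88
```

```text
t 4.77 p [0.5154 0.1211 0.0876] box mm [  3.1 111.9] z 87.6 F [-4.3  0.4  0.6] w 0.005 turn to jaw||box y(deg): -0.1 ztool [-0.005 -0.001 -1.   ]
(-1.0, 113.0, 88.0) shift cm [-0.41 -0.11 -0.03]
```

arm_command:
  deltas:
    - {"xyz":[0.1,0,0],"turn":0,"jaw":255}
    - {"xyz":[0.2,0,0],"turn":0,"jaw":255}
    - {"xyz":[0.2,0,0],"turn":0,"jaw":255}

```text
clock: 5.02
position: [0.5161, 0.1209, 0.0874]
ee_rot: [3.119, -0.355, -0.011]
force: [-6.2, 0.8, 1.4]
width: 0.006
```

```bash
python3 go.py -1 113 88; python3 - <<'E'
from h import *
from cell import get_image
f=get_image("side")["frame"][170:320,260:440,::-1]
cv2.imwrite(f"pics/side5.png",cv2.resize(f,None,fx=4,fy=4,interpolation=2))
E
```

```text
t 5.02 p [0.5161 0.1209 0.0874] box mm [  3.9 111.8] z 87.4 F [-6.2  0.8  1.4] w 0.006 turn to jaw||box y(deg): -0.1 ztool [-0.007 -0.001 -1.   ]
(-1.0, 113.0, 88.0) shift cm [-0.49 -0.12 -0.06]
```

View pics/side5.png

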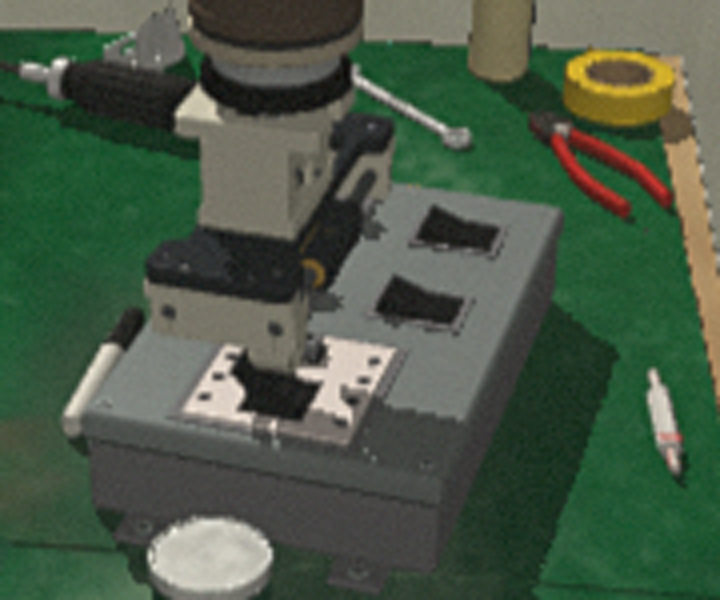

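Resistance is growing: the tool moved 0.8 mm of the 2 mm I commanded. The lever leans far at about (240,365). I'll push a little more.

arm_command:
  deltas:
    - {"xyz":[0.2,0,0],"turn":0,"jaw":255}
    - {"xyz":[0.4,0,0],"turn":0,"jaw":255}
    - {"xyz":[0.4,0,0],"turn":0,"jaw":255}
    - {"xyz":[0.4,0,0],"turn":0,"jaw":255}

```text
clock: 5.4
position: [0.5167, 0.1207, 0.087]
ee_rot: [3.118, -0.353, -0.019]
force: [-14.2, 1.6, 6.9]
width: 0.006
```

```bash
python3 go.py -1 113 88
```

```text
t 5.4 p [0.5167 0.1207 0.087 ] box mm [  4.5 111.8] z 87.0 F [-14.2   1.6   6.9] w 0.006 turn to jaw||box y(deg): 0.0 ztool [-0.013 -0.002 -1.   ]
(-1.0, 113.0, 88.0) shift cm [-0.55 -0.12 -0.09]
```

Now it is hard against the stop (14 N). I back off and look.

arm_command:
  deltas:
    - {"xyz":[-1,0,0],"turn":0,"jaw":255}
    - {"xyz":[-2.5,0,-0.5],"turn":0,"jaw":255}
    - {"xyz":[-4.5,0,-2],"turn":0,"jaw":255}
    - {"xyz":[-5,3,-4],"turn":0,"jaw":255}
    - {"xyz":[-5,6,-4],"turn":0,"jaw":255}

```text
clock: 5.82
position: [0.4562, 0.0757, 0.131]
ee_rot: [3.122, -0.345, -0.01]
force: [1.8, -0.0, 0.9]
width: 0.008
```

```bash
python3 go.py -27 -5 120 -27 -5 84;  python3 - <<'E'
from h import *
from cell import get_image
f=get_image("side")["frame"][170:320,260:440,::-1]
cv2.imwrite(f"pics/side6.png",cv2.resize(f,None,fx=4,fy=4,interpolation=2))
E
```

```text
t 5.82 p [0.4562 0.0757 0.131 ] box mm [-44.4  54.3] z 131.0 F [ 1.8 -0.   0.9] w 0.008 turn to jaw||box y(deg): 0.3 ztool [-0.006 -0.    -1.   ]
(-27.0, -5.0, 120.0) shift cm [1.71 5.94 1.1 ]
(-27.0, -5.0, 84.0) shift cm [1.74 5.94 4.7 ]
```

View pics/side6.png

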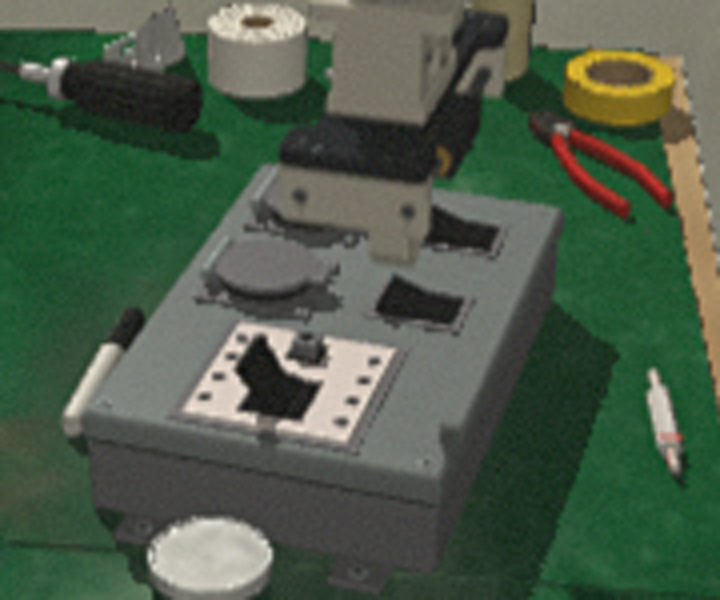

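The lever is latched ON, with its tip at (258,340) as at the start. Next is the inner rocker.

arm_command:
  deltas:
    - {"xyz":[0.8,2.5,0],"turn":0,"jaw":255}
    - {"xyz":[1.6,5,1],"turn":0,"jaw":255}
    - {"xyz":[1.6,5.9,2.5],"turn":0,"jaw":255}
    - {"xyz":[1.6,5.9,4],"turn":0,"jaw":255}
    - {"xyz":[1.6,5.9,4],"turn":0,"jaw":255}

```text
clock: 6.28
position: [0.4557, 0.0047, 0.0881]
ee_rot: [3.114, -0.36, -0.016]
force: [-0.3, -0.6, -0.2]
width: 0.005
```

```bash
python3 go.py -28 -5 84 -28 -5 71;  python3 - <<'E'
from h import *
from cell import get_image
f=get_image("side")["frame"][170:320,260:440,::-1]
cv2.imwrite(f"pics/side7.png",cv2.resize(f,None,fx=4,fy=4,interpolation=2))
E
```

```text
t 6.28 p [0.4557 0.0047 0.0881] box mm [-29. -15.] z 88.1 F [-0.3 -0.6 -0.2] w 0.005 turn to jaw||box y(deg): -0.2 ztool [-0.011 -0.006 -1.   ]
(-28.0, -5.0, 84.0) shift cm [ 0.1 -1.   0.4]
(-28.0, -5.0, 71.0) shift cm [ 0.11 -1.01  1.7 ]
```

View pics/side7.png

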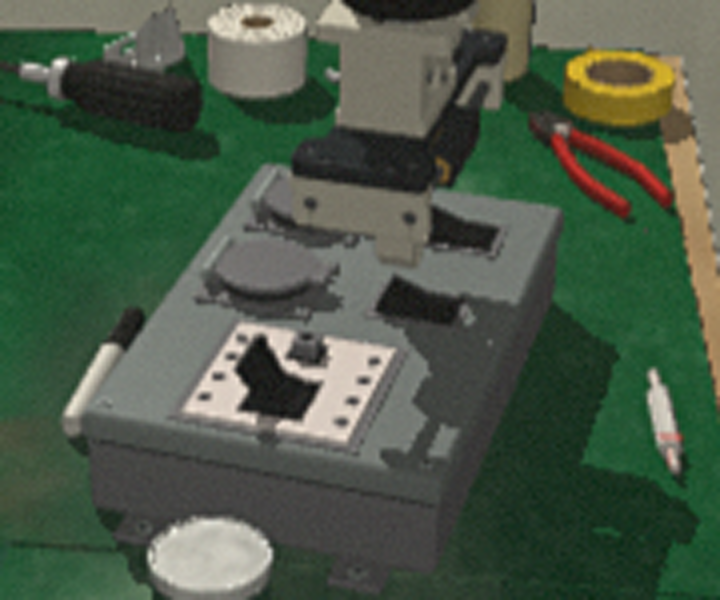

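The tip (398,262) stands 10 mm too far right, which matches the readout. I correct that before pressing.

arm_command:
  deltas:
    - {"xyz":[0.1,-0.5,0],"turn":0,"jaw":255}
    - {"xyz":[0.1,-1,0],"turn":0,"jaw":255}
    - {"xyz":[0.1,-1,0.3],"turn":0,"jaw":255}
    - {"xyz":[0.1,-1,0.3],"turn":0,"jaw":255}

```text
clock: 6.67
position: [0.4599, 0.0162, 0.0863]
ee_rot: [3.115, -0.355, -0.014]
force: [0.6, -0.1, -0.9]
width: 0.006
```

```bash
python3 go.py -28 -5 84 -28 -5 71
```

```text
t 6.67 p [0.4599 0.0162 0.0863] box mm [-27.5  -2.9] z 86.3 F [ 0.6 -0.1 -0.9] w 0.006 turn to jaw||box y(deg): -0.1 ztool [-0.009 -0.005 -1.   ]
(-28.0, -5.0, 84.0) shift cm [-0.05  0.21  0.23]
(-28.0, -5.0, 71.0) shift cm [-0.04  0.2   1.53]
```

arm_command:
  deltas:
    - {"xyz":[0,0.2,0.4],"turn":0,"jaw":255}
    - {"xyz":[0,0.2,0.8],"turn":0,"jaw":255}
    - {"xyz":[0,0.2,1.2],"turn":0,"jaw":255}
    - {"xyz":[0,0.2,1.5],"turn":0,"jaw":255}
    - {"xyz":[0,0.2,1.6],"turn":0,"jaw":255}

```text
clock: 7.08
position: [0.4597, 0.0139, 0.0703]
ee_rot: [3.115, -0.355, -0.013]
force: [-1.4, -0.1, 17.9]
width: 0.005
```

```bash
python3 go.py -28 -5 70
```

```text
t 7.08 p [0.4597 0.0139 0.0703] box mm [-27.1  -5.1] z 70.3 F [-1.4 -0.1 17.9] w 0.005 turn to jaw||box y(deg): -0.1 ztool [-0.009 -0.005 -1.   ]
(-28.0, -5.0, 70.0) shift cm [-0.09 -0.01  0.03]
```

The rocker is at its stop (z 70.3 mm, 18 N). I raise the tool clear and verify.

arm_command:
  deltas:
    - {"xyz":[0,0,-2],"turn":0,"jaw":255}
    - {"xyz":[0,0,-5],"turn":0,"jaw":255}
    - {"xyz":[0,0,-8],"turn":0,"jaw":255}
    - {"xyz":[0,0,-12],"turn":0,"jaw":255}
    - {"xyz":[0,0,-16],"turn":0,"jaw":255}

```text
clock: 7.5
position: [0.4598, 0.0147, 0.2311]
ee_rot: [3.115, -0.355, -0.017]
force: [1.5, 0.7, -0.6]
width: 0.005
```

arm_command:
  deltas:
    - {"xyz":[0,4,0],"turn":0,"jaw":255}
    - {"xyz":[0,8,0],"turn":0,"jaw":255}
    - {"xyz":[0,12,0],"turn":0,"jaw":255}
    - {"xyz":[0,16,0],"turn":0,"jaw":255}
    - {"xyz":[0,20,0],"turn":0,"jaw":255}

```text
clock: 7.92
position: [0.4135, -0.1818, 0.2324]
ee_rot: [3.115, -0.355, -0.018]
force: [0.9, 0.5, 0.5]
width: 0.007
```

arm_command:
  deltas:
    - {"xyz":[0,2,0],"turn":0,"jaw":255}
    - {"xyz":[0,4,0],"turn":0,"jaw":255}
    - {"xyz":[0,4,0],"turn":0,"jaw":255}
    - {"xyz":[0,4,0],"turn":0,"jaw":255}

```text
clock: 8.25
position: [0.4036, -0.2214, 0.2322]
ee_rot: [3.115, -0.359, -0.02]
force: [-0.4, 0.9, -0.3]
width: 0.007
```

```bash
python3 go.py;  python3 - <<'E'
from h import *
from cell import get_image
f=get_image("side")["frame"][170:320,260:440,::-1]
cv2.imwrite(f"pics/side8.png",cv2.resize(f,None,fx=4,fy=4,interpolation=2))
d=get_image("top")["frame"];cv2.imwrite("pics/top8.png",cv2.resize(d[195:340,210:410,::-1],None,fx=4,fy=4,interpolation=2))
E
```

```text
t 8.25 p [ 0.4036 -0.2214  0.2322] box mm [ -29.1 -246.9] z 232.2 F [-0.4  0.9 -0.3] w 0.007 turn to jaw||box y(deg): -0.2 ztool [-0.013 -0.004 -1.   ]
```

View pics/side8.png

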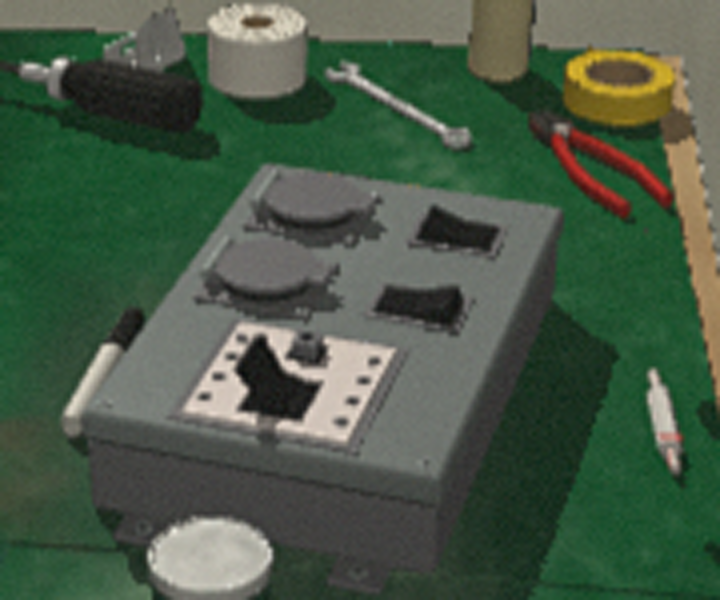

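View pics/top8.png

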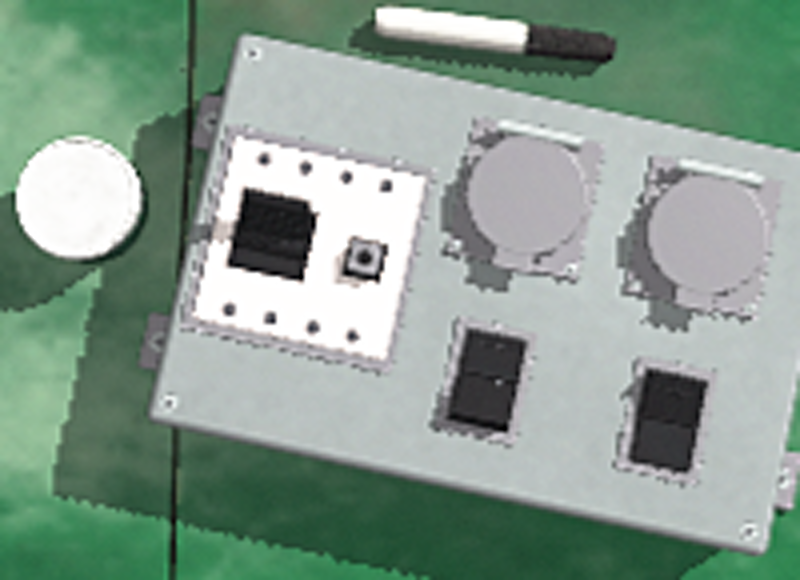

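The inner rocker (418,300 in the side view) now has its near end up, so it is on. The outer rocker (458,230) is unchanged, the lever is ON, the button is up, and the tin and marker have not moved. I'll hand it in.

```bash
python3 -c "
from cell import sign_off;print(sign_off())"
```

```text
the job is handed in; nothing more can be done
None
```

The trip test is done, the inner outlet is switched on, and I handed the job in at about 8.4 s of the 38 s allowed. Sign-off gives no verdict.

- **Test button:** I pressed it with the closed fingertips at about 4 N, and the lever tripped to the near side (seen in the side view).
- **Lever:** I pushed it back to the far side until it met the stop at about 14 N. It stayed at ON when I backed off.
- **Inner rocker:** I pressed its far end to the stop at about 18 N, with the fingertip 70.3 mm above the bench.

**Last checks:** in the final side and top pictures the lever is ON, the button is up, the inner rocker is on and the outer rocker is off. The tin and marker are where they were. The arm is clear of everything, and its force reading is near zero.

- **Not checked:** the screwdriver was outside my final pictures. The arm only passed over its side of the box, more than 200 mm up.
- **Off target:** on the way to the inner rocker the tool ended up 10 mm too far to the right. I corrected that before pressing.
- **Measurement:** my box-pose fit missed the lid corners by 2 to 6 mm. The button, rockers and breaker face fitted within about 1 mm. In the side view the button lay about 3 mm from its top-view position.

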